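Honey back beside the kettle

TASK

Put the honey pot back into the row on the tiled shelf, between the kettle and the glass cup that stands next to it. There is no room yet, so first nudge the neighbours apart along the brass rail until the pot fits (do not lift or tip them); then gently stand the pot on the front of the tiles and slide it straight back into the gap until it is against the back rail, rather than lowering it in over the glasses. Leave everything in the row upright and back along the rail, with no more than a finger's width to spare on either side of the pot, and leave the silicone lid and the white mug alone.

Things in the scene. Friction and masses are not known exactly. Their poses are not given: they have to be found in the camera images.
- tile_shelf: Fixed strip of glazed tiles on the counter: 180 mm deep (its x), 600 long (its y), 20 thick. Origin: centre of its underside; +x points to its back, away from the robot. On the tiles, close to the back rail, stands a tight row (gaps 1 to 5 mm): kettle at one end, three cups in any order, tea tin at the other end; the kettle may be at either end. Open in front and above.
- rail_back (a point): Middle of the brass gallery rail's front face at the back of the shelf (shelf x +74, y 0 mm): an 8 mm rod, axis 38 mm above the tiles. Touching it, the pot's axis is at shelf x +42, a cup's at about +43, the kettle's at +9 mm.
- rail_end_left (a point): Inner face of the rail's return along the shelf's +y end (shelf y +272.5 mm, same rod and height, running forward to shelf x -50 mm). It stops the row: the free room at the two ends is about 100 mm together, and that at one end may be too little for the pot, so both neighbours may need nudging.
- rail_end_right (a point): The same at the shelf's -y end (shelf y -272.5 mm).
- pot_mid (a point): Centre of the honey pot, 41 mm above its foot: a honey-yellow ribbed ceramic beehive shape with domed lid and small dark button on top, 82 mm high, about 0.32 kg, standing on the counter in front of the shelf. Round; straight-sided and 64 mm in diameter from 6 to 46 mm above its foot (grip it there), narrowing above to 42 mm at 70 mm up.
- honey_pot: The same honey pot; origin: centre of its underside.
- kettle: Squat aluminium kettle, loose, about 0.45 kg. Round body 130 mm in diameter at 22 to 42 mm up (112 at the foot, 92 at 69 mm up), top at 74 mm, lid knob to 99 mm; hoop handle in the spout's plane to 152 mm. Spout to local -x, roughly the front: tip 90 mm from the axis, 79 mm up. Origin: centre of the underside. Slides when pushed low; pushed high it tips.
- cup_clear: Small clear glass cup, open, empty, loose, 0.12 kg: round, 62 mm in diameter from 10 to 34 mm up, 59 at the rim, 53 at the foot, 50 mm high, wall 3 mm. Origin: centre of its underside.
- cup_green: Small green glass cup, same shape and size as the clear one. Origin: centre of its underside.
- cup_amber: Small amber glass cup, same shape and size as the clear one. Origin: centre of its underside.
- tea_tin: Round dark green tea tin with lid, loose, 130 mm in diameter, 86 mm high, about 0.3 kg, at the other end of the row. Origin: centre of its underside. The cups may push it along.
- silicone_lid: Red silicone cup lid with a steel spring clip on its edge, 76 mm in diameter, 19 mm high, lying on the counter in front of the shelf; to be left alone. Origin: centre of its underside.
- tea_mug: White ceramic mug, 66 mm in diameter, 70 mm high, handle on one side, standing on the counter in front of the shelf; to be left alone. Origin: centre of its underside.
Mind the look-alikes: they are no part of the job. What is shaped like the kettle but blue or purple is not meant.

How it is judged (in metres and radians):
On the way:
1. The kettle and the nearest cup are nudged apart far enough for the pot to fit between them, while the pot is still outside the row (horizontal distance between kettle and cup_clear above 0.155 m and horizontal distance between kettle and cup_green above 0.155 m and horizontal distance between kettle and cup_amber above 0.155 m and x of pot_mid in the frame of tile_shelf below -0.01 m), for 0.2 s.
At the end, for the whole second after the job is handed in: The honey pot stands upright on the tiles, within 12 mm of the back rail, between the kettle and a cup, with at most 20 mm to spare to each of them; kettle, tin and all three cups stand upright on the tiles, along the back rail (cups within 25 mm of it, kettle within 29 mm, tin within 44 mm) (x of pot_mid in the frame of tile_shelf above 0.03 m and z of pot_mid in the frame of tile_shelf between 0.055 and 0.067 m and angle between each of pot_mid, cup_clear, cup_green, cup_amber, kettle, tea_tin's own z axis and vertical below 0.12 rad and horizontal distance between pot_mid and kettle below 0.117 m and (horizontal distance between pot_mid and cup_clear below 0.083 m or horizontal distance between pot_mid and cup_green below 0.083 m or horizontal distance between pot_mid and cup_amber below 0.083 m) and z of cup_clear in the frame of tile_shelf between 0.014 and 0.026 m and z of cup_green in the frame of tile_shelf between 0.014 and 0.026 m and z of cup_amber in the frame of tile_shelf between 0.014 and 0.026 m and z of kettle in the frame of tile_shelf between 0.014 and 0.026 m and z of tea_tin in the frame of tile_shelf between 0.014 and 0.026 m and x of each of cup_clear, cup_green, cup_amber in the frame of tile_shelf above 0.018 m and x of kettle in the frame of tile_shelf above -0.02 m and x of tea_tin in the frame of tile_shelf above -0.035 m); the robot touches nothing.
It fails at once if A cup, the kettle or the tea tin is tipped (more than 20 degrees) (angle between any of cup_clear, cup_green, cup_amber, kettle, tea_tin's own z axis and vertical above 0.35 rad).
It fails at once if A cup, the kettle or the tea tin is lifted off the tiles (more than 12 mm) (z of any of cup_clear, cup_green, cup_amber, kettle, tea_tin in the frame of tile_shelf above 0.032 m).
It fails at once if The honey pot is brought into or over the row from above instead of sliding in along the tiles (more than 12 mm off the tiles, back of the front edge of the cups) (x of pot_mid in the frame of tile_shelf between 0 and 0.12 m and y of pot_mid in the frame of tile_shelf between -0.27 and 0.27 m and z of pot_mid in the frame of tile_shelf between 0.073 and 0.18 m).
It fails at once if The honey pot is dropped or banged onto the shelf (over 60 N between them), or tipped over (more than 35 degrees) (contact force between honey_pot and tile_shelf above 60 N or angle between pot_mid's own z axis and vertical above 0.6 rad).
It fails at once if The silicone lid or the white mug is moved (more than 30 mm) (distance of any of silicone_lid, tea_mug from where it was at the start of the episode above 0.03 m).
It also fails if it takes over 72 s, if anything falls off the work surface, if the arm or the gripper's body presses on something with over 40 N, if the wrist force passes 120 N, or if a joint passes its speed limit or range.

ROBOT

A 6-joint arm with a two-finger parallel gripper is mounted at the origin on the work surface. World frame = base frame: x ahead of the robot, y to its left, z up, the work surface at z = 0. Lengths are in m, angles in degrees, forces in N, time in s.
With the tool pointing down it reaches from about 0.35 to 0.875 m from the base axis. Payload 4.2 kg.
Tool frame: the origin (TCP) lies midway between the tips of the shut fingers; the grasp point (between the pads) lies 19 mm behind it; y points along the fingers, z is the direction in which the jaws open and shut, and the axes are right-handed (so a half turn about y gives the same grasp; the last joint's range is limited). The gripper opens to 87 mm and grips with 3 to 60 N. Pads are 19 mm wide; open, the fingers measure 117 mm over their backs; the gripper's body (75 mm by 190 mm) begins 51 mm behind the grasp point.
Start: joints at [-56.746, 22.042, 0.453, 0, -68.411, -14.817], TCP at [0.198, -0.593, 0.223] pointing down, gripper open.
Joint ranges: [-179.83, 179.83], [-69.29, 118.12], [-61.27, 80.66], [-181.25, 117.63], [-171.15, -9.14], [-177.46, 177.46]. Speed limits (degrees/s): [159.86, 159.86, 180, 180, 180, 180].

INTERFACE

Orientations are given as [roll, pitch, yaw] about the fixed x, y, z axes, in that order (R = Rz(yaw) Ry(pitch) Rx(roll)).
In Python, from workcell import env gives the robot as it stands. The module is installed in compiled form; this text tells all that it offers. Calls block until the motion is done:
- env.goto(position, orientation): joint-space move of the TCP to a pose.
- env.move_straight(position, rotation=None, rate=0.15, force_limit=None): straight line of the TCP; rotation=None keeps the orientation; rate is the mean speed in m/s. With force_limit (N) it stops when the force on the tool has changed by that much, and returns True; else False.
- env.set_joints(angles): joint-space move.
- env.gripper_to(opening, grasp_force=None): opening from 0.0 (shut) to 1.0 (fully open); grasp_force is the grip in N (None keeps the last); returns when the fingers have stopped.
- env.dwell(seconds).
- env.inverse_kinematics(position, orientation): joint angles nearest the present ones, or None.
- env.read_state(): the state.
- env.grab_frame(name): name is "scene" or "top" or "wrist"; returns a dict with "image" (420x560x3 uint8, blue, green, red), "fx", "fy", "cx", "cy" (pixels), "D" ([k1, k2, p1, p2, k3] as OpenCV has them; the pictures are not rectified), "position" and "orientation" of the camera in the world. Camera axes: x right, y up, looking along -z (the intrinsics and any distortion apply to the point x, -y, -z); pixel columns grow to the right and rows downward; lengths in m; the calibration is good to about 2 mm. A picture is of the moment at which its call begins. There is no depth.
A pose or a line that the arm cannot do raises env.Unreachable and nothing moves.
- env.close_job(): hands the job in, once; it reports no verdict.
Trained networks look in a picture, given as the dict that the camera call returned (one of the last four; its "shot" number tells which), for a name from the list of things; names that differ only in an ending like _2 or _b are one class to them, and where a whole thing is asked for, a point or a joint stands for the part that bears it (a point fixed in the world has none). Each returns a list of dicts, best first, with "score" (0 to 1); they miss things now and then, are a little off and sometimes report something else, mostly with a low value. They report only what shows in the picture. A call takes as long as a camera call. They do not tell look-alikes from the thing itself.
- env.search_frame(picture, thing): "xyz" ([x, y, z] in m, in world coordinates, good to about 4 mm: the middle of the surface that is visible of it).
- env.trace(picture, thing): "mask" (420x560 bool, what is visible of it).
The state is a dict: "clock": time; "joint_positions": joint angles; "qvel": joint speeds; "joint_torque": joint torques, N m; "position": TCP position; "tool_rot": TCP orientation; "force": force on the tool from outside, world axes, zero at the start; "wrist_torque": the same for the moment, N m; "opening": opening from 0.0 (shut) to 1.0 (fully open).
Only numpy, scipy, OpenCV 4.12 (cv2) and the standard library are available. Lean on these libraries where they do the work, as an engineer would, in place of code of your own. Each camera call takes 0.05 s, during which the arm holds its last target.

## Working session

There is one attempt and no reset: what is moved stays moved. The work goes in short steps, each a Python script; the robot and the scene stay as the last script left them, time stands still between calls to the robot, and variables do not carry over. Pictures are saved under pics/ and viewed, and the job is handed in when it is done.

```bash
mkdir -p pics; ls; python3 - <<'E'
from workcell import env
import cv2
s=env.read_state(); print(s['clock'],s['position'],s['tool_rot'],s['opening'])
for n in ['scene','top','wrist']:
    p=env.grab_frame(n); cv2.imwrite(f'pics/a_{n}.png',p['image']); print(n,p['fx'],p['fy'],p['cx'],p['cy'],p['D'],p['position'],p['orientation'])
    if n!='wrist':
        for t in ['tile_shelf','honey_pot','kettle','cup_clear','cup_green','cup_amber','tea_tin','silicone_lid','tea_mug']:
            print(t,[([round(float(x),3) for x in d['xyz']],round(d['score'],2)) for d in env.search_frame(p,t)])
E
```

```text
pics
0.0 [ 0.19750156 -0.59232746  0.22146451] [-8.98746047e+01  5.07039119e-03  1.84290166e+01] 0.9973482354934688
scene 468.4694607568148 468.4694607568148 284.3593165773004 207.34192264861574 [-0.03672869  0.          0.          0.          0.        ] [ 1.07482716 -0.35658611  1.10853436] [33.23847233 -0.41425072 63.19024638]
tile_shelf [([0.626, 0.006, 0.021], 0.92)]
honey_pot [([0.398, -0.231, 0.05], 0.62)]
kettle [([0.612, -0.126, 0.084], 0.95), ([0.276, -0.412, 0.062], 0.87), ([0.631, -0.011, 0.044], 0.75), ([0.548, -0.387, 0.07], 0.72), ([0.402, -0.231, 0.051], 0.49)]
cup_clear [([0.641, 0.111, 0.047], 0.73)]
cup_green []
cup_amber [([0.633, -0.012, 0.044], 0.65), ([0.643, 0.114, 0.048], 0.33), ([0.628, 0.002, 0.018], 0.31)]
tea_tin [([0.624, 0.19, 0.106], 0.65), ([0.633, 0.05, 0.044], 0.27)]
silicone_lid [([0.424, 0.029, 0.007], 0.61), ([0.399, -0.232, 0.052], 0.42)]
tea_mug [([0.382, 0.226, 0.043], 0.84)]
top 502.1426103802261 502.1426103802261 277.909333629432 221.4745759457804 [0.05841004 0.         0.         0.         0.        ] [ 0.28360839 -0.02714478  1.47329311] [  7.56454656  -0.96261656 -90.93415667]
tile_shelf [([0.575, 0.038, 0.015], 0.57)]
honey_pot []
kettle [([0.586, -0.111, 0.094], 0.94), ([0.255, -0.404, 0.071], 0.89), ([0.515, -0.38, 0.07], 0.67), ([0.574, 0.041, 0.022], 0.6)]
cup_clear [([0.571, 0.041, 0.017], 0.38)]
cup_green [([0.641, 0.043, 0.027], 0.84)]
cup_amber [([0.636, -0.024, 0.027], 0.81)]
tea_tin [([0.603, 0.201, 0.109], 0.8)]
silicone_lid [([0.42, 0.033, 0.011], 0.7)]
tea_mug [([0.378, 0.235, 0.018], 0.97)]
wrist 341.5059870485323 341.5059870485323 278.2063911341612 209.37419032490916 [-0.07496912  0.          0.          0.          0.        ] [ 0.12681337 -0.616328    0.38444516] [-1.55726303e+01 -2.03378104e-02  1.08466670e+02]
```

View pics/a_scene.png

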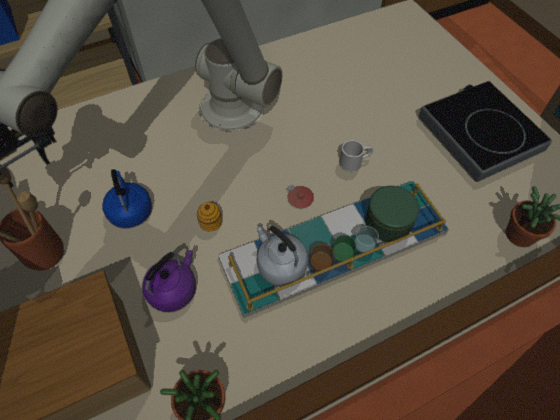

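View pics/a_top.png

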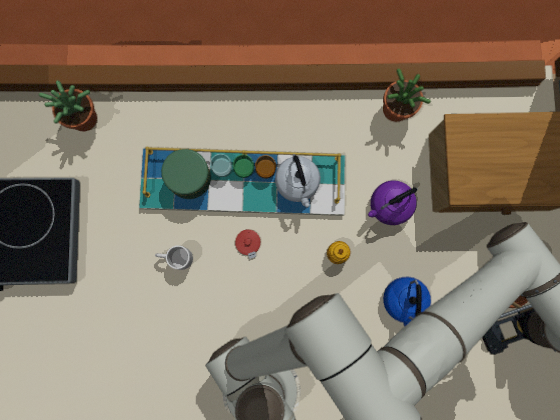

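```bash
cat > h.py <<'E'
from workcell import env
import cv2, numpy as np
from scipy.spatial.transform import Rotation as Ro
def K(p): return np.array([[p['fx'],0,p['cx']],[0,p['fy'],p['cy']],[0,0,1.]])
def pose(p):
    R=Ro.from_euler('xyz',p['orientation'],degrees=True).as_matrix(); return R,np.array(p['position'])
F=np.diag([1,-1,-1.])
def proj(p,X):
    R,t=pose(p); X=np.atleast_2d(X).astype(float); c=(X-t)@R@F
    return cv2.projectPoints(c.reshape(-1,1,3),np.zeros(3),np.zeros(3),K(p),np.array(p['D'],float))[0].reshape(-1,2)
def unproj(p,uv,z):
    R,t=pose(p); uv=np.atleast_2d(uv).astype(float)
    n=cv2.undistortPoints(uv.reshape(-1,1,2),K(p),np.array(p['D'],float)).reshape(-1,2)
    d=np.c_[n,np.ones(len(n))]@F@R.T
    return t+d*((z-t[2])/d[:,2])[:,None]
def crop(p,u0,u1,v0,v1,s,name):
    cv2.imwrite(name,cv2.resize(p['image'][v0:v1,u0:u1],None,fx=s,fy=s,interpolation=cv2.INTER_CUBIC))
def ring(c,r,z,n=60):
    a=np.linspace(0,2*np.pi,n); return np.c_[c[0]+r*np.cos(a),c[1]+r*np.sin(a),np.full(n,z)]
E
python3 - <<'E'
from h import *
import pickle
p=env.grab_frame('top'); crop(p,135,355,140,270,3.6,'pics/b_top.png'); pickle.dump(p,open('top0.pkl','wb'))
q=env.grab_frame('scene'); crop(q,190,460,170,320,2.9,'pics/b_scene.png'); pickle.dump(q,open('scene0.pkl','wb'))
for c in [(141,213),(344,214),(345,155),(142,149)]: print(c,unproj(p,c,0.02)[0].round(3))
E
```

```text
(141, 213) [0.507 0.342 0.02 ]
(344, 214) [ 0.496 -0.249  0.02 ]
(345, 155) [ 0.673 -0.257  0.02 ]
(142, 149) [0.697 0.342 0.02 ]
```

View pics/b_top.png

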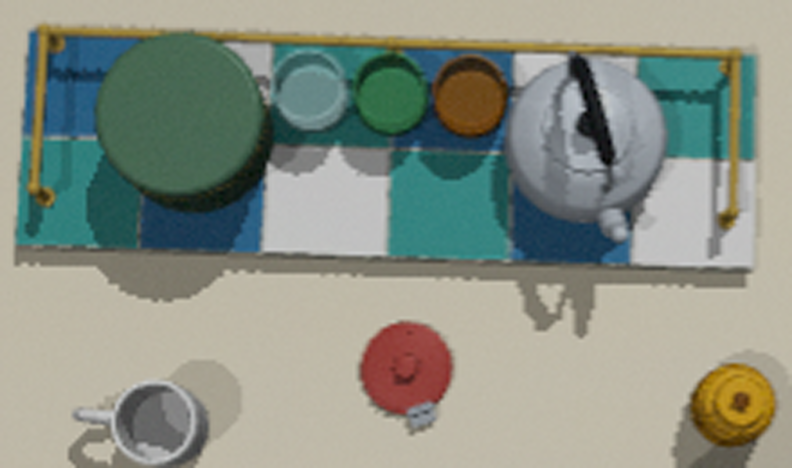

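View pics/b_scene.png

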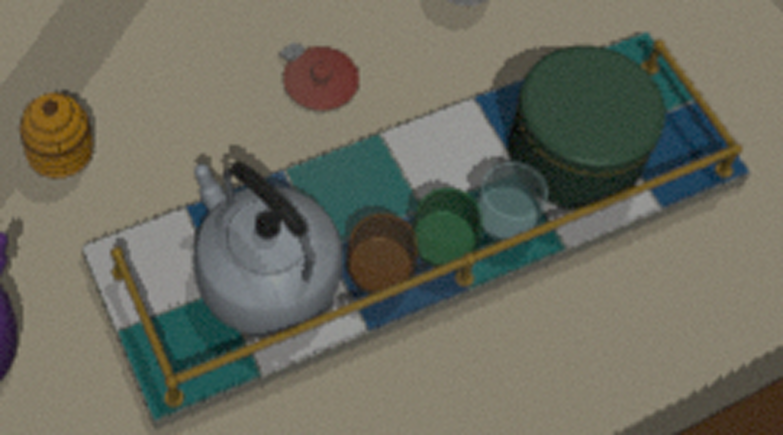

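```bash
cat > m.py <<'E'
from h import *
import pickle
from scipy.optimize import least_squares
p=pickle.load(open('top0.pkl','rb'));q=pickle.load(open('scene0.pkl','rb'))
T=lambda x,y:np.array([135+x/3.6,140+y/3.6])-0.36
S=lambda x,y:np.array([190+x/2.9,170+y/2.9])-0.33
C=np.array([[-.09,.3],[-.09,-.3],[.09,-.3],[.09,.3]])
tc=np.array([T(17,246),T(752,267),T(755,52),T(33,28)]); sc=np.array([S(648,33),S(84,243),S(152,412),S(747,166)])
def W(v,xy): 
    c,s=np.cos(v[2]),np.sin(v[2]); xy=np.atleast_2d(xy); return np.c_[v[0]+c*xy[:,0]-s*xy[:,1],v[1]+s*xy[:,0]+c*xy[:,1]]
def f(v):
    X=np.c_[W(v,C),np.full(4,.02)]
    return np.r_[(proj(p,X)-tc).ravel(),(proj(q,X)-sc).ravel()]
r=least_squares(f,[.6,.04,0],loss='soft_l1'); v=r.x
if __name__=='__main__':
    print(v,np.degrees(v[2]),r.fun.round(1))
def toS(v,P):
    c,s=np.cos(v[2]),np.sin(v[2]); d=np.asarray(P)[:2]-v[:2]; return np.array([c*d[0]+s*d[1],-s*d[0]+c*d[1]])
E
python3 m.py; python3 - <<'E'
from m import *
for n,(x,y),z in [('clear',(310,90),.07),('green',(392,92),.07),('amber',(470,96),.07),('kettle',(586,140),.055),('tin',(180,112),.106),('pot',(734,404),.04),('knob',(593,123),.115)]:
    P=unproj(p,T(x,y),z)[0]; print(n,P.round(4),toS(v,P).round(4))
for n,(x,y),z in [('clear',(513,190),.07),('green',(448,220),.07),('amber',(380,247),.07),('tin',(594,100),.106)]:
    P=unproj(q,S(x,y),z)[0]; print('S',n,P.round(4),toS(v,P).round(4))
for p_,nm,nt in [(p,'top',135),(q,'scene',190)]:
    im=cv2.resize(p_['image'],None,fx=4,fy=4,interpolation=cv2.INTER_CUBIC)
    def dr(X,c): cv2.polylines(im,[((proj(p_,X)+.5)*4).round().astype(int).reshape(-1,1,2)],False,c,1)
    Z=np.c_[W(v,np.r_[C,C[:1]]),np.full(5,.02)]; dr(Z,(0,0,255))
    dr(np.c_[W(v,[[-.05,.2725],[.074,.2725],[.074,-.2725],[-.05,-.2725]]),np.full(4,.058)],(255,255,255))
    x0=im[140*4:270*4,135*4:355*4] if nm=='top' else im[170*4:320*4,190*4:460*4]
    cv2.imwrite(f'pics/c_{nm}.png',cv2.resize(x0,None,fx=.74,fy=.74,interpolation=cv2.INTER_AREA) if nm!='top' else cv2.resize(x0,None,fx=.9,fy=.9,interpolation=cv2.INTER_AREA))
E
```

```text
[ 0.59724237  0.0461638  -0.0481378 ] -2.7580928693693796 [-1.1 -0.1  0.7  1.1  0.8  0.9 -1.5  0.2 -0.3 -1.7 -1.2  0.3  0.5  2.6
  1.4  1.2]
clear [0.6354 0.1066 0.07  ] [0.0352 0.0622]
green [0.6331 0.0418 0.07  ] [ 0.036  -0.0026]
amber [ 0.6291 -0.02    0.07  ] [ 0.035  -0.0646]
kettle [ 0.5957 -0.1123  0.055 ] [ 0.006  -0.1584]
tin [0.6101 0.2028 0.106 ] [0.0053 0.1571]
pot [ 0.3835 -0.2263  0.04  ] [-0.2004 -0.2824]
knob [ 0.5957 -0.1144  0.115 ] [ 0.0062 -0.1604]
S clear [0.6407 0.1068 0.07  ] [0.0405 0.0627]
S green [0.6408 0.04   0.07  ] [ 0.0438 -0.004 ]
S amber [ 0.6373 -0.0257  0.07  ] [ 0.0435 -0.0699]
S tin [0.6099 0.205  0.106 ] [0.005  0.1592]
```

View pics/c_top.png

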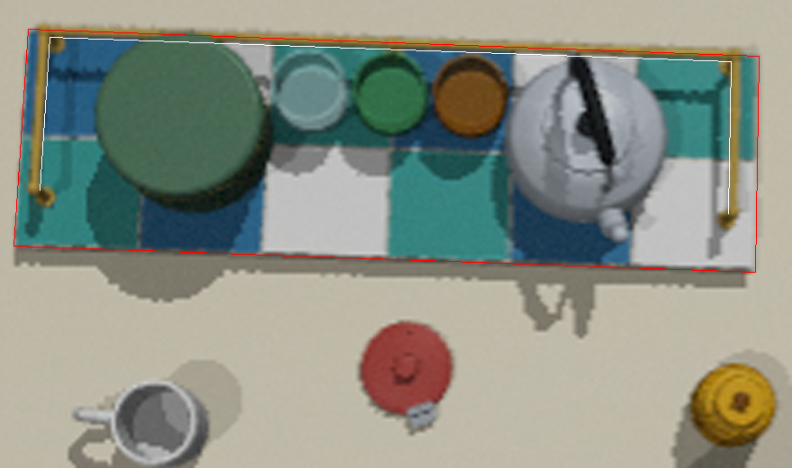

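View pics/c_scene.png

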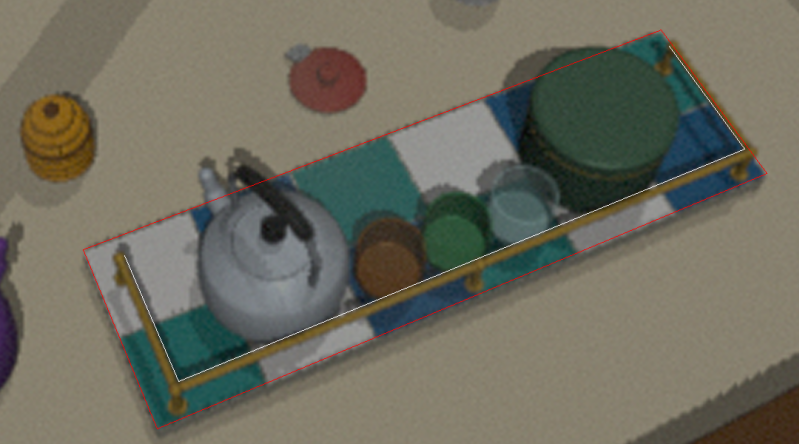

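Candidates (top image): kettle-like objects are the grey one on the shelf at (297,178), the purple one at (394,202) and the blue one at (407,300). The grey aluminium one is the kettle. The pot is the yellow ribbed object at (339,252), and the red object at (248,242) is the lid. The crop confirms this: the grey kettle is at the -y end, then amber, green and clear, with the tin at +y. Next I'll refine the pot position.

```bash
cat > pot.py <<'E'
from m import *
prof=[(.028,0),(.032,.006),(.032,.046),(.021,.070),(.006,.075),(.005,.082)]
def sil(cam,c,base,prof=prof):
    pts=np.vstack([proj(cam,ring(c,r,base+z,40)) for r,z in prof])
    h=cv2.convexHull(((pts)*16).round().astype(np.int32)); m=np.zeros((420,560),np.uint8); cv2.fillConvexPoly(m,h,1,shift=4); 
    return m>0
def seg(im,lo,hi):
    h=cv2.cvtColor(im,cv2.COLOR_BGR2HSV); return cv2.inRange(h,np.array(lo),np.array(hi))>0
E
python3 - <<'E'
from pot import *
for cam,b,ctr in [(p,'top',(339,252)),(q,'scene',(209,216))]:
    m=seg(cam['image'],(12,140,50),(32,255,255)); 
    w=np.zeros_like(m); w[ctr[1]-22:ctr[1]+22,ctr[0]-22:ctr[0]+22]=1; m&=w
    n,l,st,ce=cv2.connectedComponentsWithStats(m.astype(np.uint8)); i=1+st[1:,4].argmax(); m=l==i
    best=min(((1-(m&s).sum()/(m|s).sum(),x,y) for x in np.arange(.37,.405,.0015) for y in np.arange(-.245,-.215,.0015) for s in [sil(cam,(x,y),0)]))
    print(b,m.sum(),best)
E
```

```text
top 411 (np.float64(0.11991434689507496), np.float64(0.3835), np.float64(-0.22399999999999998))
scene 555 (np.float64(0.10194174757281549), np.float64(0.3805), np.float64(-0.22549999999999998))
```

```bash
cat > mv.py <<'E'
from m import *
V=v; YAW=np.degrees(V[2])-90
O=[-90,0,YAW]
def P(x,y,h): w=W(V,[[x,y]])[0]; return [float(w[0]),float(w[1]),.02+h]
def st():
    s=env.read_state(); print('t',round(s['clock'],2),'tcp',np.round(s['position'],4),'sh',toS(V,s['position']).round(4),'F',np.round(s['force'],1),'op',round(s['opening'],2))
E
python3 - <<'E'
from mv import *
for a in [(-.016,-.068,.2),(-.016,-.068,.015),(.04,-.08,.015)]: 
    j=env.inverse_kinematics(P(*a),O); print(None if j is None else np.round(j,1))
print(np.round(env.inverse_kinematics([.383,-.2255,.02],O),1))
env.gripper_to(0.0)
env.goto(P(-.016,-.068,.2),O); st()
a=env.grab_frame('wrist'); cv2.imwrite('pics/d_w.png',a['image'])
pts={'fin':P(-.016,-.068,.015)}; print(proj(a,[P(-.016,-.068,0)]))
E
```

```text
[ 14.   17.6  -6.5   0.  -65.9 163.3]
[ 14.   29.  -19.    0.  -42.  163.3]
[ 11.4  33.2 -10.6   0.  -46.2 165.9]
[  -9.4   20.7  -38.6   -0.   -30.7 -173.3]
t 5.3 tcp [ 0.578  -0.0214  0.22  ] sh [-0.016  -0.0684] F [-0.1  0.3 -0.4] op 0.0
[[279.33336488 184.3420974 ]]
```

View pics/d_w.png

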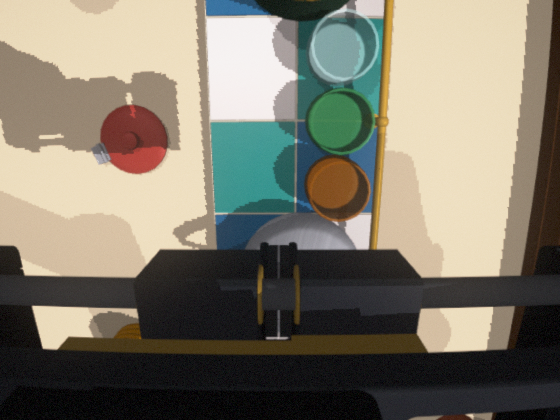

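```bash
python3 - <<'E'
from mv import *
a=env.grab_frame('wrist')
for n,c in [('amber',(337.5,185)),('green',(340,121)),('clear',(344,47))]:
    print(n,toS(V,unproj(a,c,.07)[0]).round(4))
print('rail front',[toS(V,unproj(a,c,.058)[0]).round(4) for c in [(386,60),(374,240)]])
print('kettle top of silhouette',toS(V,unproj(a,(302,212),.055)[0]).round(4))
E
```

```text
amber [ 0.0381 -0.0586]
green [ 0.0379 -0.0005]
clear [0.039  0.0615]
rail front [array([0.0794, 0.0534]), array([ 0.0801, -0.1179])]
kettle top of silhouette [ 0.0065 -0.0891]
```

```bash
python3 - <<'E'
from mv import *
print(env.move_straight(P(-.020,-.066,.2),O,rate=.1))
print(env.move_straight(P(-.020,-.066,.07),rate=.15,force_limit=6))
print(env.move_straight(P(-.020,-.066,.014),rate=.06,force_limit=6)); st()
a=env.grab_frame('wrist'); cv2.imwrite('pics/e_w.png',a['image'])
a=env.grab_frame('scene'); crop(a,190,460,170,320,2.9,'pics/e_s.png')
E
```

```text
False
False
False
t 7.75 tcp [ 0.5745 -0.0187  0.0344] sh [-0.0196 -0.0659] F [0.5 0.4 0.2] op 0.01
```

View pics/e_w.png

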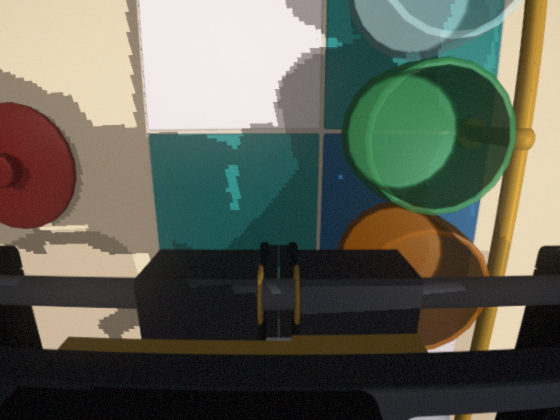

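View pics/e_s.png

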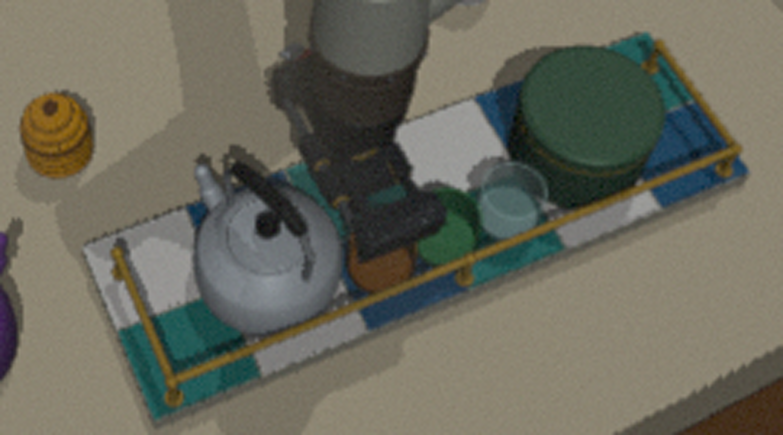

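The fingers are down on the tiles in front of the amber cup and clear of the kettle. Now I'll push the kettle.

```bash
python3 - <<'E'
from mv import *
for y in (-.10,-.115,-.127):
    print(env.move_straight(P(-.020,y,.014),rate=.035,force_limit=15)); st()
env.move_straight(P(-.020,-.119,.014),rate=.08)
a=env.grab_frame('scene'); crop(a,190,460,170,320,2.9,'pics/f_s.png')
E
```

```text
False
t 8.97 tcp [ 0.5723 -0.0528  0.034 ] sh [-0.0201 -0.1001] F [0.  2.1 0.2] op 0.0
True
t 9.39 tcp [ 0.5692 -0.0649  0.0337] sh [-0.0226 -0.1123] F [-1.   1.6  0.5] op 0.01
True
t 9.66 tcp [ 0.5676 -0.0671  0.0332] sh [-0.0241 -0.1146] F [-0.4  2.3  0.4] op 0.01
```

View pics/f_s.png

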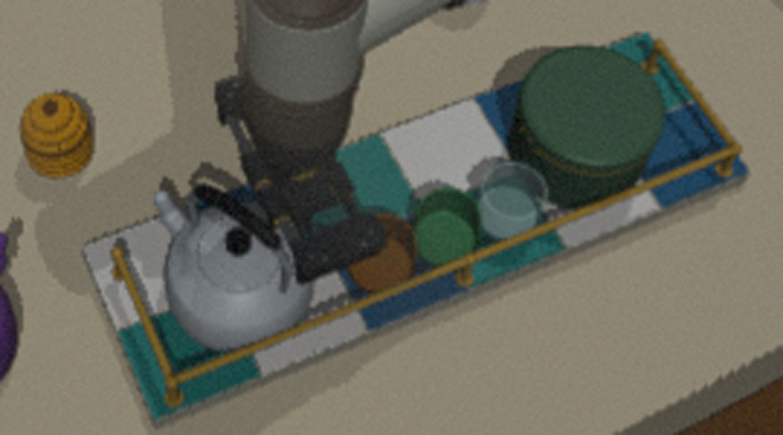

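```bash
python3 - <<'E'
from mv import *
st()
a=env.grab_frame('scene'); crop(a,230,340,200,300,7,'pics/g_s.png')
b=env.grab_frame('top'); crop(b,225,355,140,240,6,'pics/g_t.png')
E
```

```text
t 9.96 tcp [ 0.5665 -0.0703  0.0332] sh [-0.0251 -0.1178] F [-10.2  10.4   7.7] op 0.01
```

View pics/g_s.png

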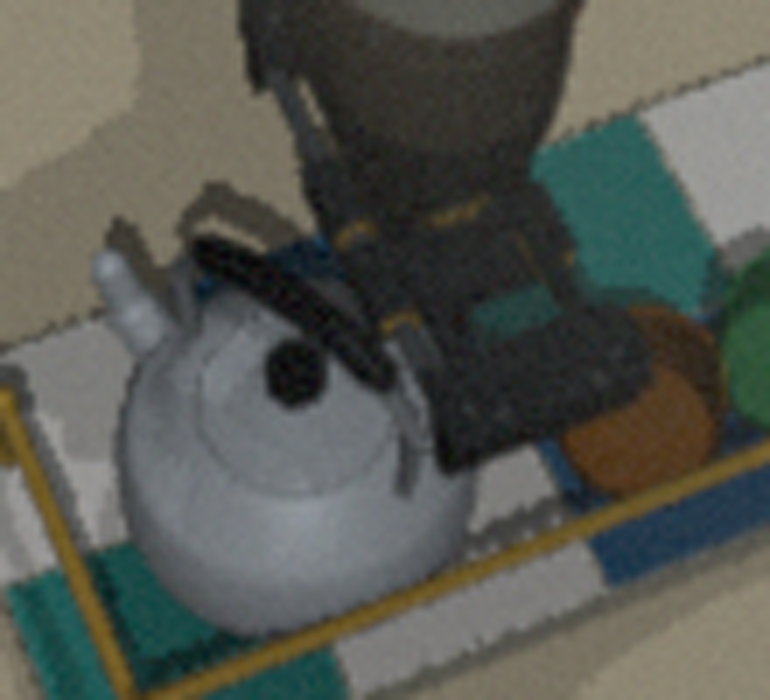

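View pics/g_t.png

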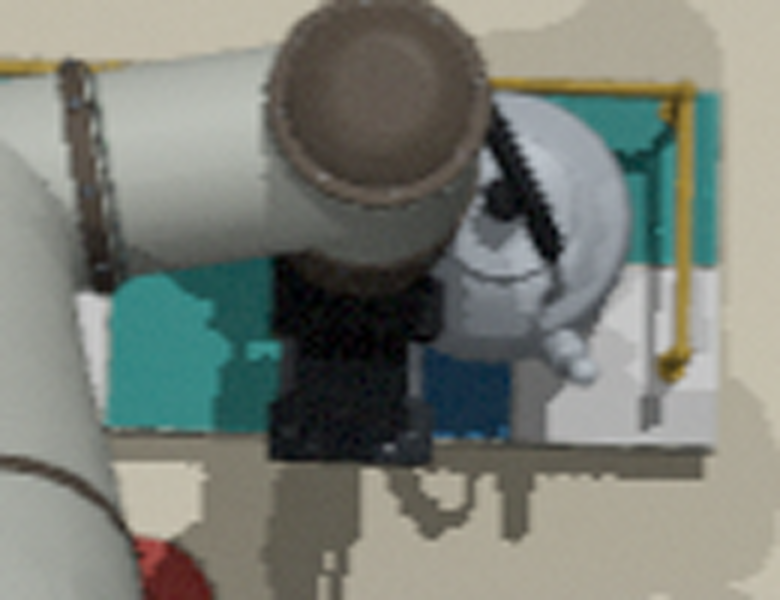

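The push stalled because the rear end of the gripper's body touched the rear leg of the kettle's hoop handle; the stall force was about 16 N and nothing tipped. I'll back off and turn the tool parallel to the hoop.

```bash
python3 - <<'E'
from mv import *
env.move_straight(P(-.022,-.100,.014),rate=.06); st()
O2=[-90,0,YAW+20]
env.move_straight(P(-.022,-.095,.016),O2,rate=.02); st()
a=env.grab_frame('scene'); crop(a,230,340,200,300,7,'pics/h_s.png')
b=env.grab_frame('top'); crop(b,225,355,140,240,6,'pics/h_t.png')
E
```

```text
t 10.53 tcp [ 0.5708 -0.0526  0.034 ] sh [-0.0216 -0.0999] F [-0.1 -0.4  1.4] op 0.0Traceback (most recent call last):
  File "<stdin>", line 4, in <module>
workcell.Unreachable: the arm cannot follow that straight line within its joint ranges
```

```bash
python3 - <<'E'
from mv import *
print(np.round(env.read_state()['joint_positions'],1))
for d in (20,10,5,-20,180,200):
    j=env.inverse_kinematics(P(-.022,-.095,.016),[-90,0,YAW+d]); print(d,None if j is None else np.round(j,1))
E
```

```text
[ 10.7  28.9 -19.2  -0.5 -42.4 166.9]
20 [  11.4   28.5  -19.8    0.   -41.7 -174.2]
10 [ 11.4  28.5 -19.8   0.  -41.7 175.8]
5 [ 11.4  28.5 -19.8   0.  -41.7 170.8]
-20 [ 11.4  28.5 -19.8   0.  -41.7 145.8]
180 [ 11.4  28.5 -19.8   0.  -41.7 -14.2]
200 [ 11.4  28.5 -19.8   0.  -41.7   5.8]
```

```bash
python3 - <<'E'
from mv import *
O2=[-90,0,YAW+20]
env.move_straight(P(-.022,-.095,.20),rate=.25)
env.goto(P(-.022,-.095,.20),O2)
env.move_straight(P(-.022,-.095,.07),rate=.2,force_limit=8)
print(env.move_straight(P(-.022,-.095,.014),rate=.08,force_limit=8)); st()
for y,x in ((-.114,-.020),(-.124,-.019),(-.132,-.018)):
    r=env.move_straight(P(x,y,.014),rate=.035,force_limit=10); st()
    if r: print('hit'); break
a=env.grab_frame('scene'); crop(a,230,340,200,300,7,'pics/h_s.png')
E
```

```text
False
t 17.94 tcp [ 0.5712 -0.0476  0.0344] sh [-0.0215 -0.0949] F [-0.4 -0.5  0.3] op 0.01
t 18.64 tcp [ 0.5718 -0.0669  0.034 ] sh [-0.02   -0.1142] F [-0.7 -0.  -0.5] op 0.0
t 18.93 tcp [ 0.5709 -0.0736  0.0336] sh [-0.0205 -0.1209] F [ 0.5 -0.   0.2] op 0.01
hit
```

View pics/h_s.png

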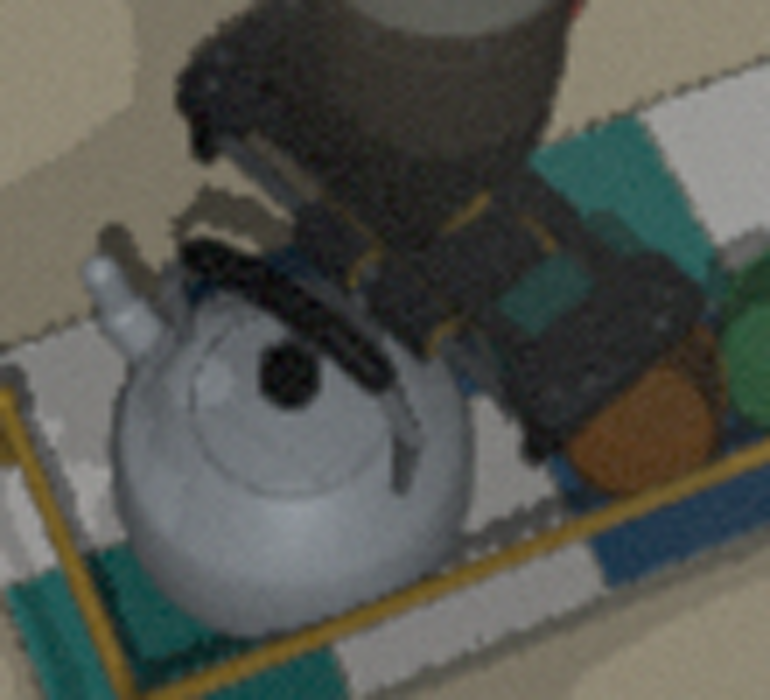

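```bash
python3 - <<'E'
from mv import *
for y in (-.1245,-.1285,-.132):
    r=env.move_straight(P(-.0185,y,.014),rate=.02,force_limit=20); st()
    if r: print('hit')
env.dwell(.2); st()
a=env.grab_frame('scene'); crop(a,230,340,200,300,7,'pics/i_s.png')
E
```

```text
t 19.36 tcp [ 0.5699 -0.0759  0.0333] sh [-0.0214 -0.1233] F [-6.   8.3  3. ] op 0.01
t 19.71 tcp [ 0.5682 -0.0788  0.0333] sh [-0.023  -0.1262] F [-9.1 13.5  6.7] op 0.01
t 20.03 tcp [ 0.5666 -0.0812  0.0333] sh [-0.0245 -0.1287] F [-13.4  19.1  11.4] op 0.01
t 20.23 tcp [ 0.5666 -0.0812  0.0333] sh [-0.0245 -0.1287] F [-13.5  19.1  10.9] op 0.01
```

View pics/i_s.png

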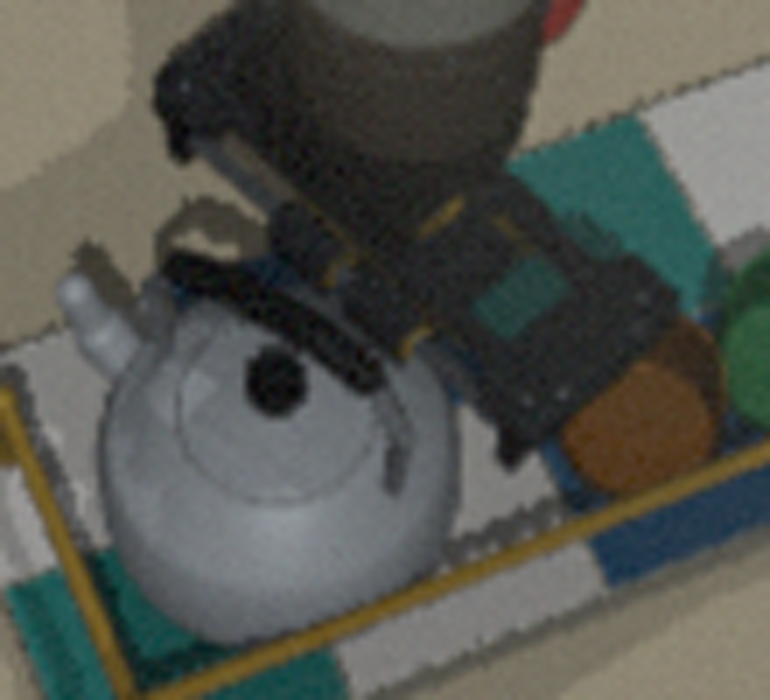

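```bash
python3 - <<'E'
from mv import *
env.move_straight(P(-.030,-.112,.014),rate=.08); st()
env.move_straight(P(-.030,-.105,.12),rate=.25)
a=env.grab_frame('scene'); crop(a,230,340,200,300,7,'pics/j_s.png')
f=lambda x,y,z:toS(V,unproj(a,(230+x/7-.4,200+y/7-.4),z)[0]).round(4)
print('leg',f(397,490,.09),'knob',f(275,385,.115))
E
```

```text
t 20.73 tcp [ 0.5622 -0.0642  0.0341] sh [-0.0297 -0.1119] F [-0.5 -1.  -0.3] op 0.0
leg [ 0.0544 -0.1688] knob [ 0.0126 -0.1958]
```

View pics/j_s.png

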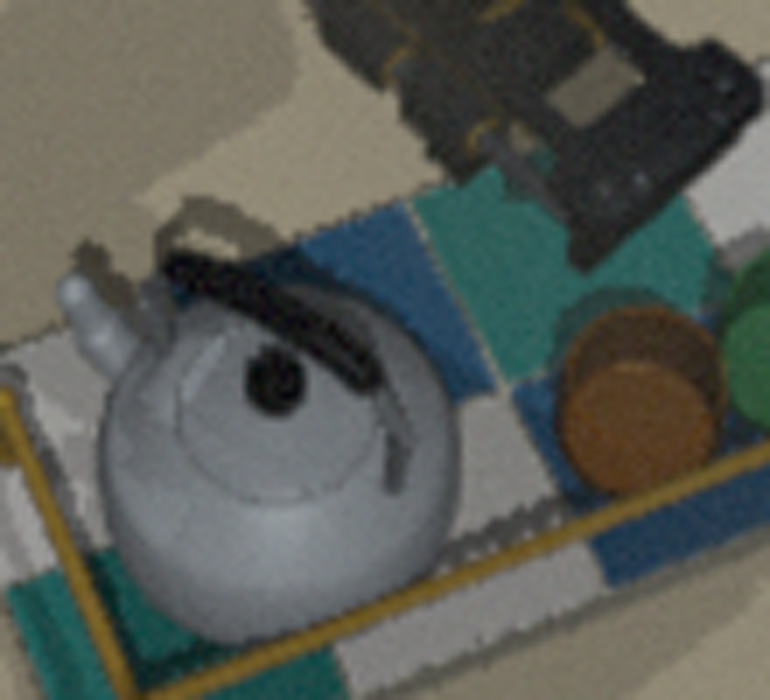

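```bash
python3 - <<'E'
from mv import *
env.goto(P(.033,-.115,.17),O)
print(env.move_straight(P(.033,-.115,.07),rate=.2,force_limit=8))
print(env.move_straight(P(.033,-.115,.014),rate=.08,force_limit=8)); st()
for y in (-.100,-.090,-.080):
    r=env.move_straight(P(.033,y,.014),rate=.035,force_limit=20); st()
a=env.grab_frame('scene'); crop(a,190,460,170,320,2.9,'pics/k_s.png')
a=env.grab_frame('wrist'); cv2.imwrite('pics/k_w.png',a['image'])
E
```

```text
False
False
t 27.75 tcp [ 0.6251 -0.0703  0.0344] sh [ 0.0335 -0.115 ] F [ 0.2 -0.3 -0.5] op 0.0
t 28.32 tcp [ 0.6256 -0.055   0.0342] sh [ 0.0332 -0.0997] F [-0.9 -0.5  1.1] op 0.0
t 28.76 tcp [ 0.6259 -0.0448  0.0339] sh [ 0.033  -0.0894] F [ 0.3 -0.6  0.5] op 0.01
t 29.19 tcp [ 0.6259 -0.0354  0.0338] sh [ 0.0325 -0.0801] F [-0.5 -3.   0.4] op 0.01
```

View pics/k_s.png

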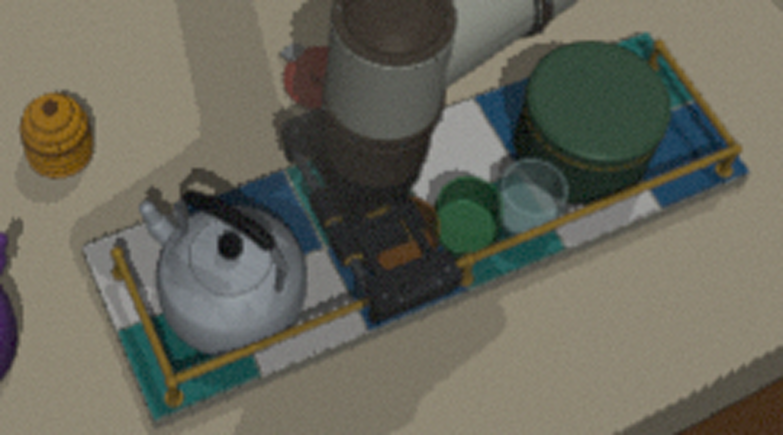

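View pics/k_w.png

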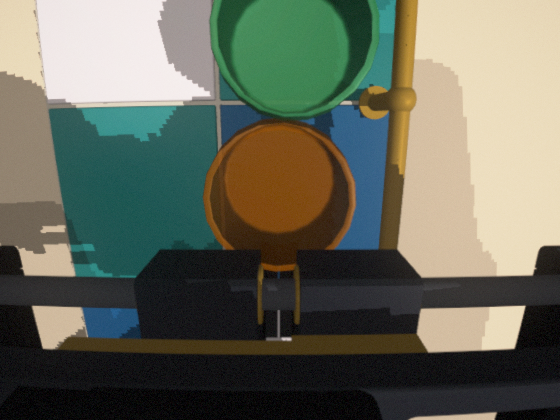

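```bash
python3 - <<'E'
from mv import *
for x,y in ((.036,-.076),(.039,-.0715)):
    r=env.move_straight(P(x,y,.014),rate=.035,force_limit=25); st()
a=env.grab_frame('wrist'); cv2.imwrite('pics/l_w.png',a['image'])
env.move_straight(P(.034,-.082,.014),rate=.08)
env.move_straight(P(.034,-.082,.17),rate=.25)
env.gripper_to(1.0)
env.goto([.383,-.2255,.20],[-90,0,YAW+180])
st()
for n in ('top','scene'):
    a=env.grab_frame(n); 
    pickle.dump(a,open(n+'1.pkl','wb'))
    crop(a,*((135,355,140,270,3.6) if n=='top' else (190,460,170,320,2.9)),f'pics/l_{n}.png')
a=env.grab_frame('wrist'); cv2.imwrite('pics/l_w2.png',a['image'])
E
```

```text
t 29.58 tcp [ 0.6297 -0.0314  0.0339] sh [ 0.0362 -0.0759] F [ 0.6 -3.1  0.5] op 0.01
t 29.89 tcp [ 0.6328 -0.027   0.0339] sh [ 0.0391 -0.0713] F [ 0.4 -3.4  0.1] op 0.0
t 34.88 tcp [ 0.3832 -0.2255  0.2   ] sh [-0.2007 -0.2816] F [ 0.4  0.7 -0.1] op 1.01
```

View pics/l_top.png

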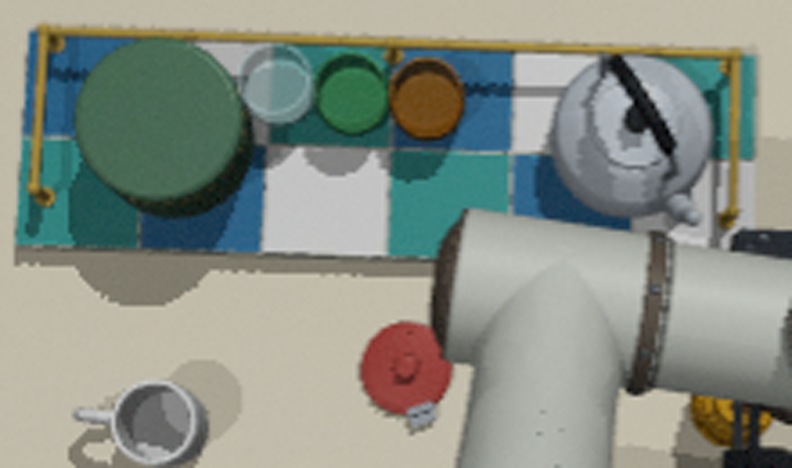

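View pics/l_scene.png

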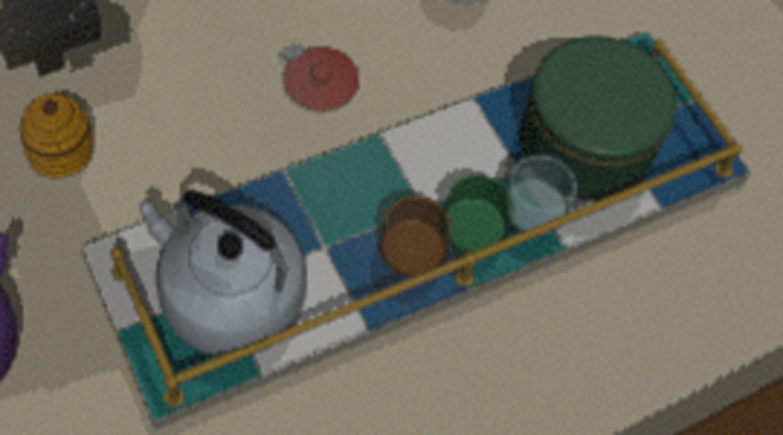

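View pics/l_w2.png

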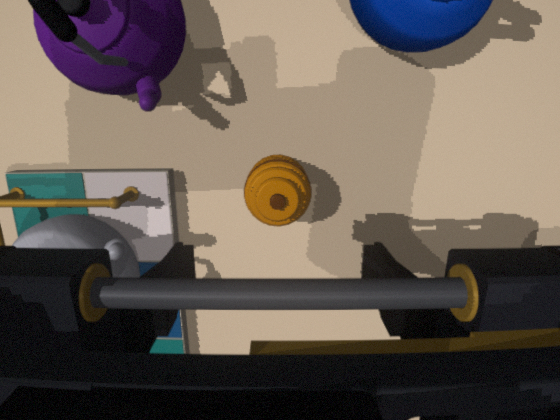

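```bash
python3 - <<'E'
from mv import *
p=pickle.load(open('top1.pkl','rb'));q=pickle.load(open('scene1.pkl','rb'))
for n,(x,y),z in [('clear',(279,84),.07),('green',(353,93),.07),('amber',(427,98),.07),('kettle',(634,136),.055),('knob',(637,120),.115),('tin',(162,114),.106)]:
    print(n,toS(v,unproj(p,T(x,y),z)[0]).round(4))
for n,(x,y),z in [('clear',(543,187),.07),('green',(478,207),.07),('amber',(415,228),.07),('knob',(230,246),.115),('tin',(604,93),.106)]:
    print('S',n,toS(v,unproj(q,S(x,y),z)[0]).round(4))
a=env.grab_frame('wrist')
print(unproj(a,(279,202),.08)[0].round(4), proj(a,[[.383,-.2255,.082]]))
b=env.grab_frame('top'); 
E
```

```text
clear [0.0391 0.0869]
green [0.0341 0.0282]
amber [ 0.0322 -0.0305]
kettle [ 0.0107 -0.1967]
knob [ 0.0097 -0.1942]
tin [0.0032 0.1708]
S clear [0.0486 0.0885]
S green [0.0431 0.0261]
S amber [ 0.0392 -0.0339]
S knob [ 0.0125 -0.1955]
S tin [0.0022 0.1714]
[ 0.3812 -0.2269  0.08  ] [[276.90825044 204.28572435]]
```

```bash
python3 - <<'E'
from mv import *
Og=[-90,0,YAW-20]
print(np.round(env.inverse_kinematics([.382,-.226,.019],Og),1),np.round(env.inverse_kinematics(P(-.055,-.096,.05),O),1))
env.goto([.382,-.226,.15],Og); st()
print(np.round(env.read_state()['joint_positions'],1))
print(env.move_straight([.382,-.226,.019],rate=.1,force_limit=6)); st()
a=env.grab_frame('scene'); crop(a,150,290,150,270,5,'pics/m_s.png')
env.gripper_to(0.0,grasp_force=20); st()
E
```

```text
[ -9.5  20.7 -38.8   0.  -30.5 166.7] [ 12.2  23.2 -22.8   0.  -44.  165. ]
t 37.51 tcp [ 0.382 -0.226  0.15 ] sh [-0.2019 -0.2822] F [ 0.4 -0.7  0.2] op 1.0
[ -9.5   8.6 -30.    0.  -51.5 166.7]
False
t 38.97 tcp [ 0.3824 -0.2261  0.0195] sh [-0.2014 -0.2823] F [-0.7 -0.1 -0.2] op 1.0
t 39.57 tcp [ 0.3831 -0.2262  0.0193] sh [-0.2008 -0.2824] F [ 2.7 -0.1 -0.2] op 0.73
```

View pics/m_s.png

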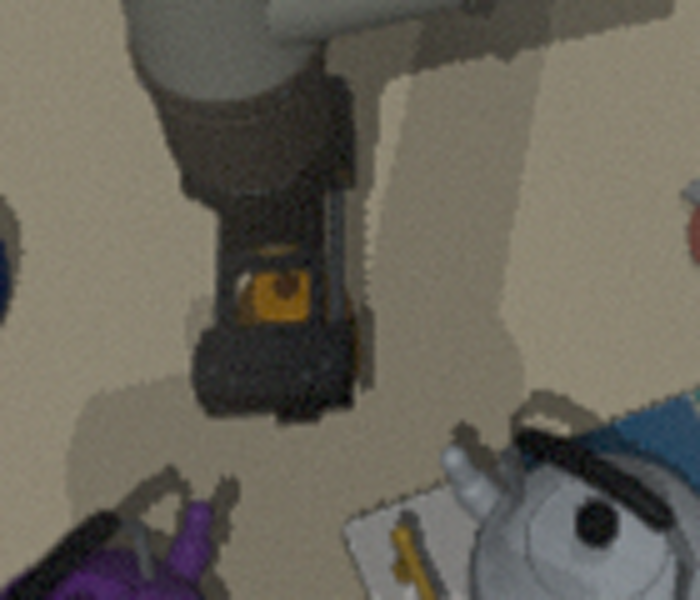

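```bash
python3 - <<'E'
from mv import *
env.move_straight([.383,-.2262,.13],rate=.15)
env.move_straight(P(-.055,-.096,.11),O,rate=.15); st()
env.move_straight(P(-.055,-.096,.030),rate=.12); st()
r=env.move_straight(P(-.055,-.096,.016),rate=.02,force_limit=3); print(r); st()
for n in ('top','scene'):
    a=env.grab_frame(n); crop(a,*((225,355,140,240,6) if n=='top' else (230,360,190,290,6)),f'pics/n_{n}.png')
E
```

```text
t 42.18 tcp [ 0.5371 -0.0477  0.13  ] sh [-0.0555 -0.0966] F [-1.1  0.7 -3.8] op 0.73
t 43.0 tcp [ 0.5384 -0.0471  0.0507] sh [-0.0543 -0.096 ] F [ 0.4 -0.6 -3.6] op 0.73
True
t 43.56 tcp [ 0.5377 -0.0471  0.0392] sh [-0.055 -0.096] F [0.1 0.5 4.2] op 0.73
```

View pics/n_scene.png

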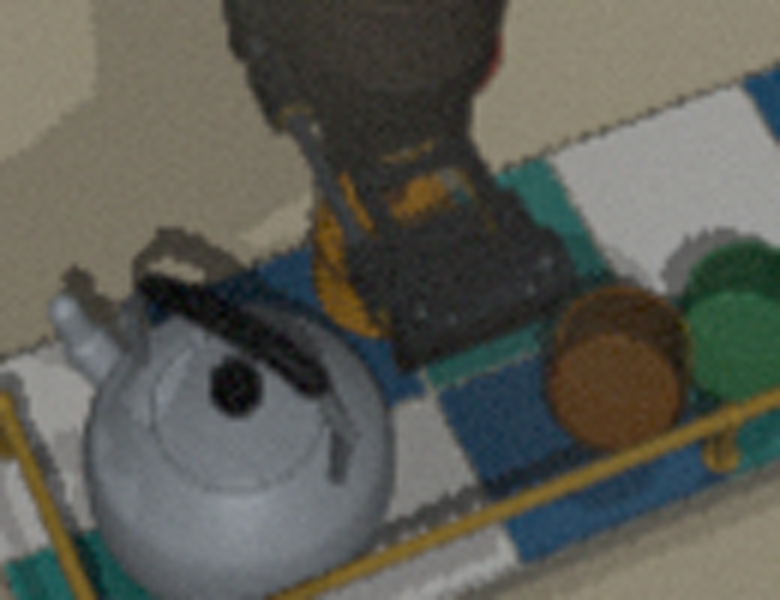

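View pics/n_top.png

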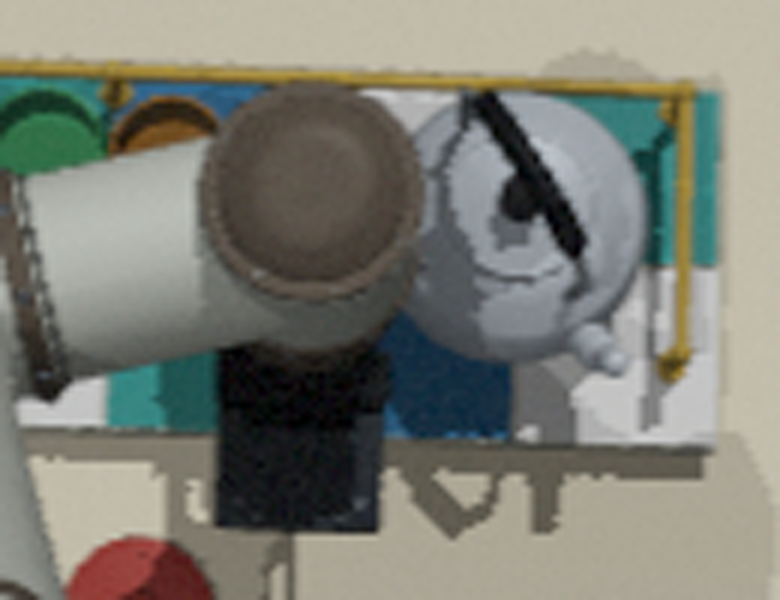

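```bash
python3 - <<'E'
from mv import *
r=env.move_straight(P(-.03,-.096,.0193),rate=.05,force_limit=12); print(r); st()
r=env.move_straight(P(.002,-.0955,.0193),rate=.04,force_limit=12); print(r); st()
env.gripper_to(0.95); st()
env.move_straight(P(.002,-.0955,.13),rate=.2)
a=env.grab_frame('wrist'); cv2.imwrite('pics/o_w.png',a['image'])
env.gripper_to(0.0)
env.move_straight(P(-.068,-.0975,.13),rate=.2); st()
a=env.grab_frame('scene'); crop(a,230,360,190,290,6,'pics/o_s.png')
E
```

```text
True
t 43.9 tcp [ 0.5378 -0.0471  0.0393] sh [-0.0549 -0.096 ] F [-0.7  0.6  5. ] op 0.73
True
t 44.28 tcp [ 0.5379 -0.0471  0.0395] sh [-0.0548 -0.096 ] F [-0.9  0.9  4.7] op 0.73
t 44.95 tcp [ 0.5372 -0.0473  0.0388] sh [-0.0555 -0.0962] F [-0.6  0.3 -0.1] op 0.95
t 47.74 tcp [ 0.5249 -0.0479  0.1506] sh [-0.0678 -0.0975] F [-0.  -0.3  0.7] op 0.01
```

View pics/o_s.png

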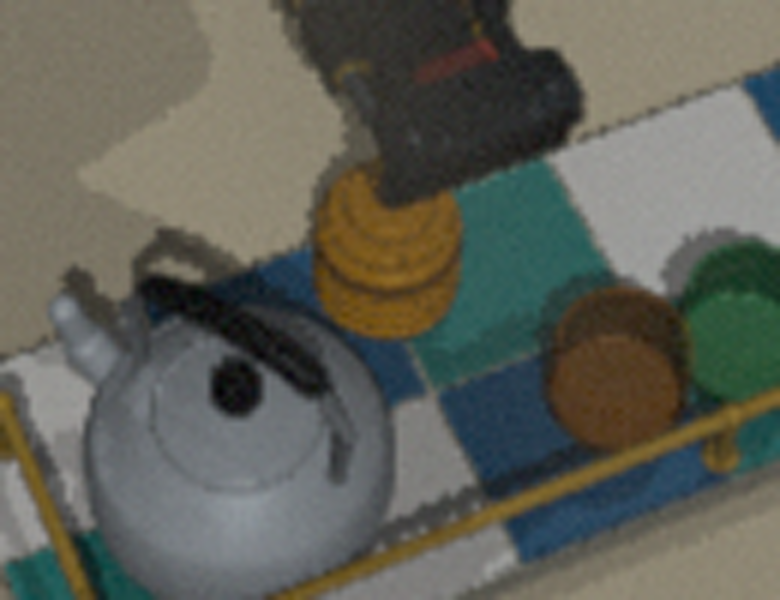

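View pics/o_w.png

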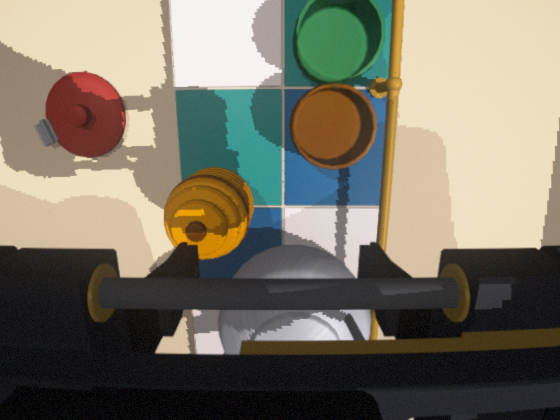

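```bash
python3 - <<'E'
from mv import *
env.move_straight(P(-.118,-.0962,.13),rate=.2)
print(env.move_straight(P(-.118,-.0962,.024),rate=.12)); st()
r=env.move_straight(P(-.085,-.0962,.024),rate=.04,force_limit=20); print(r); st()
r=env.move_straight(P(-.055,-.0962,.024),rate=.04,force_limit=20); print(r); st()
a=env.grab_frame('scene'); crop(a,230,360,190,290,6,'pics/p_s.png')
a=env.grab_frame('wrist'); cv2.imwrite('pics/p_w.png',a['image'])
E
```

```text
False
t 49.23 tcp [ 0.4755 -0.0442  0.0445] sh [-0.1173 -0.0961] F [-0.   0.5  1.2] op 0.0
False
t 50.2 tcp [ 0.5044 -0.0468  0.0441] sh [-0.0882 -0.0973] F [-8.3 -1.4  9.7] op 0.0
False
t 51.1 tcp [ 0.535  -0.0481  0.0441] sh [-0.0576 -0.0971] F [-7.8 -0.4  8. ] op 0.01
```

View pics/p_s.png

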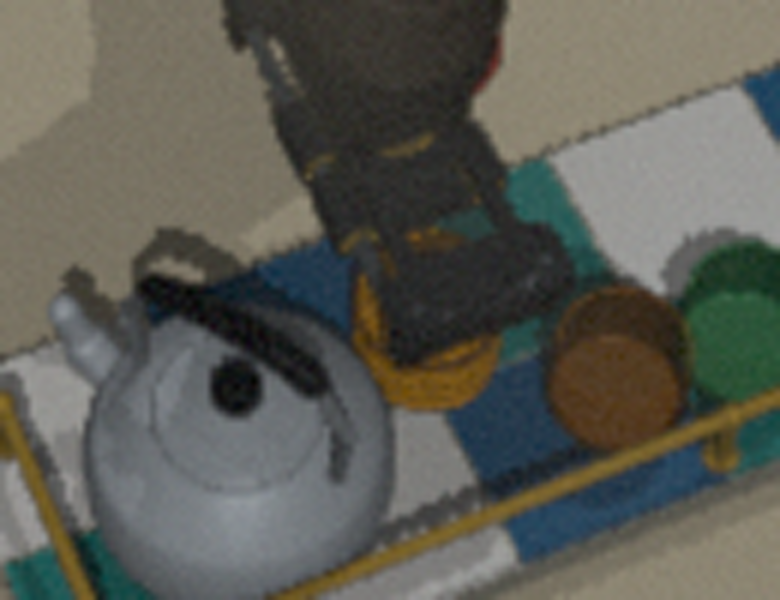

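View pics/p_w.png

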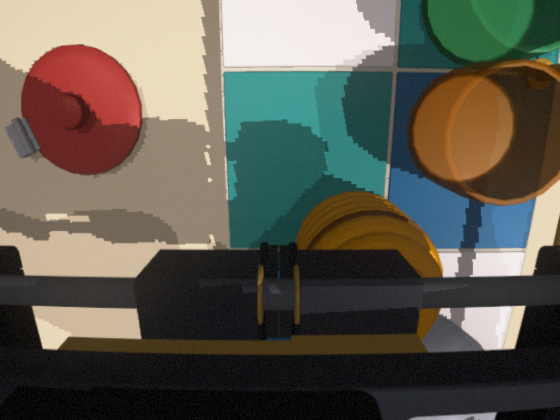

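```bash
python3 - <<'E'
from mv import *
for x in (-.04,-.025):
    r=env.move_straight(P(x,-.0972,.024),rate=.04,force_limit=20); print(r); st()
a=env.grab_frame('scene'); crop(a,230,360,190,290,6,'pics/q_s.png')
E
```

```text
False
t 51.73 tcp [ 0.5519 -0.0495  0.044 ] sh [-0.0407 -0.0977] F [-4.  -1.1  5.2] op 0.01
False
t 52.25 tcp [ 0.5677 -0.0498  0.0439] sh [-0.0249 -0.0973] F [-3.4 -1.3  2.9] op 0.0
```

View pics/q_s.png

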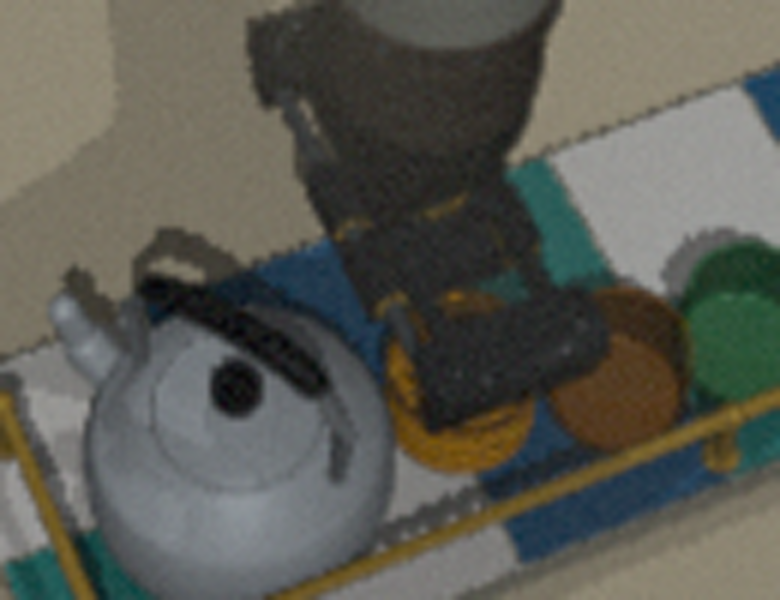

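```bash
python3 - <<'E'
from mv import *
for x in (-.012,-.003):
    r=env.move_straight(P(x,-.0975,.024),rate=.03,force_limit=15); print(r); st()
env.move_straight(P(-.03,-.0975,.024),rate=.1)
env.move_straight(P(-.035,-.0975,.17),rate=.25)
env.move_straight(P(-.2,-.05,.2),rate=.3); st()
for n in ('top','scene'):
    a=env.grab_frame(n); pickle.dump(a,open(n+'2.pkl','wb')); crop(a,*((135,355,140,270,3.6) if n=='top' else (190,460,170,320,2.9)),f'pics/r_{n}.png')
E
```

```text
False
t 52.88 tcp [ 0.5804 -0.0506  0.044 ] sh [-0.0122 -0.0974] F [-5.1  0.3  4. ] op 0.0
False
t 53.33 tcp [ 0.5901 -0.051   0.044 ] sh [-0.0024 -0.0974] F [-2.5 -0.4  2. ] op 0.0
t 55.22 tcp [0.3952 0.0059 0.2193] sh [-0.1999 -0.0499] F [ 0.2  0.4 -0.7] op 0.0
```

View pics/r_scene.png

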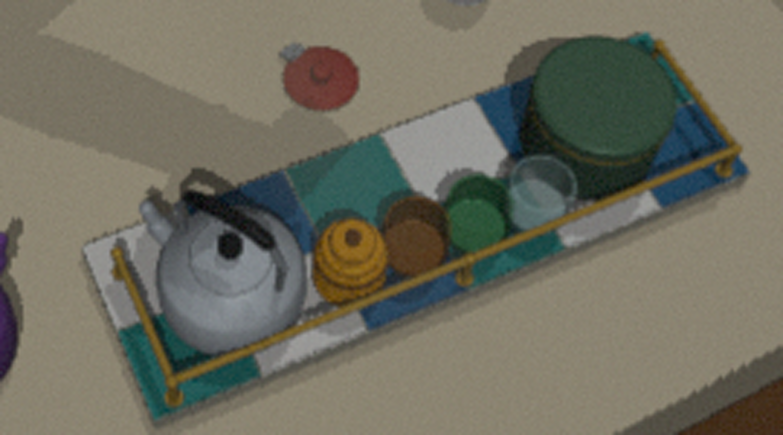

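View pics/r_top.png

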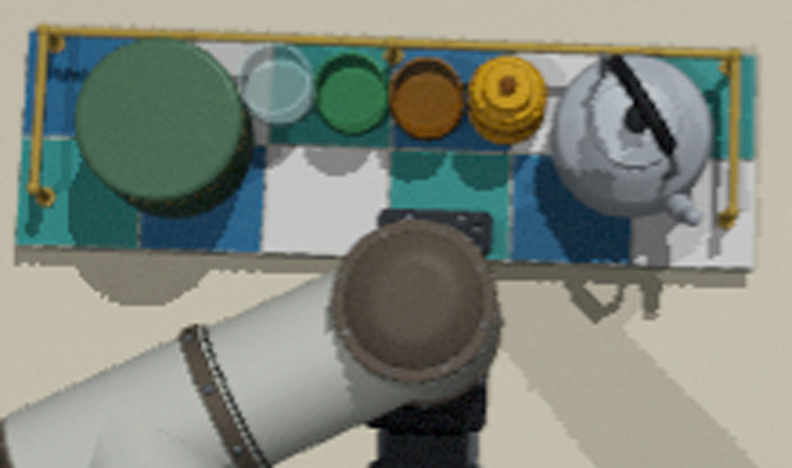

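```bash
python3 - <<'E'
from pot import *
p=pickle.load(open('top2.pkl','rb'));q=pickle.load(open('scene2.pkl','rb'))
C0=W(v,[[.04,-.097]])[0]
for cam,b in [(p,'top'),(q,'scene')]:
    ctr=proj(cam,[[*C0,.06]])[0].round().astype(int); print(b,ctr)
    m=seg(cam['image'],(18,140,90),(32,255,255)); w=np.zeros_like(m); w[ctr[1]-20:ctr[1]+20,ctr[0]-14:ctr[0]+14]=1; m&=w
    best=min(((1-(m&s).sum()/(m|s).sum(),*toS(v,W(v,[[x,y]])[0]).round(4)) for x in np.arange(.02,.056,.0015) for y in np.arange(-.112,-.085,.0015) for s in [sil(cam,W(v,[[x,y]])[0],.02)]))
    print(b,m.sum(),best)
for n,(x,y),z in [('button',(508,86),.1),('clear',(279,84),.07),('green',(353,93),.07),('amber',(427,98),.07),('kettle',(634,136),.055),('tin',(162,114),.106)]:
    print(n,toS(v,unproj(p,T(x,y),z)[0]).round(4))
for n,(x,y),z in [('button',(352,238),.1),('green',(478,207),.07),('amber',(415,228),.07),('knob',(230,246),.115)]:
    print('S',n,toS(v,unproj(q,S(x,y),z)[0]).round(4))
E
```

```text
top [277 166]
top 410 (np.float64(0.29558541266794625), np.float64(0.0395), np.float64(-0.0955))
scene [310 259]
scene 520 (np.float64(0.27960057061340937), np.float64(0.0395), np.float64(-0.0925))
button [ 0.0367 -0.0943]
clear [0.0391 0.0869]
green [0.0341 0.0282]
amber [ 0.0322 -0.0305]
kettle [ 0.0107 -0.1967]
tin [0.0032 0.1708]
S button [ 0.0395 -0.0965]
S green [0.0431 0.0261]
S amber [ 0.0392 -0.0339]
S knob [ 0.0125 -0.1955]
```

The pot is upright in the gap about 3 mm short of the rail. I'll give it one last gentle push to seat it.

```bash
python3 - <<'E'
from mv import *
env.move_straight(P(-.035,-.0965,.17),rate=.3)
env.move_straight(P(-.03,-.0965,.024),rate=.2)
env.move_straight(P(-.006,-.0965,.024),rate=.06,force_limit=15)
r=env.move_straight(P(.003,-.0965,.024),rate=.025,force_limit=9); print(r); st()
env.move_straight(P(-.03,-.0965,.024),rate=.15)
env.move_straight(P(-.035,-.0965,.17),rate=.3)
env.move_straight(P(-.18,-.05,.2),rate=.3); st()
p=env.grab_frame('top');q=env.grab_frame('scene')
crop(p,135,355,140,270,3.6,'pics/s_t.png');crop(q,190,460,170,320,2.9,'pics/s_s.png')
E
```

```text
False
t 57.99 tcp [ 0.5949 -0.0506  0.0438] sh [ 0.0023 -0.0967] F [-4.  -0.2  2.1] op 0.01
t 59.66 tcp [0.4151 0.005  0.2195] sh [-0.18   -0.0499] F [ 0.3 -0.9 -0.2] op 0.0
```

View pics/s_s.png

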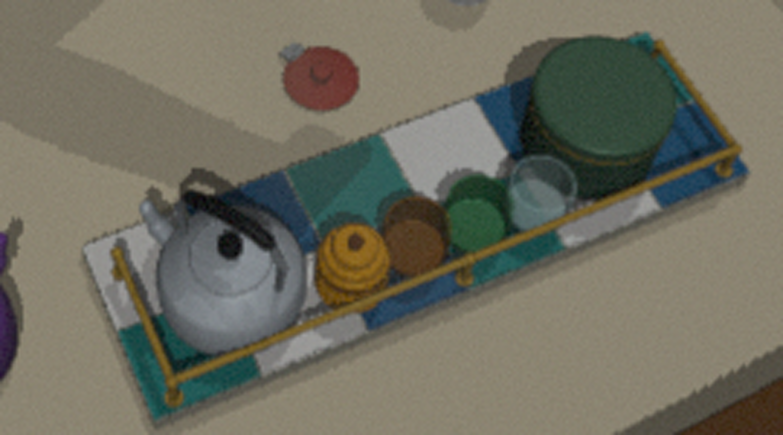

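View pics/s_t.png

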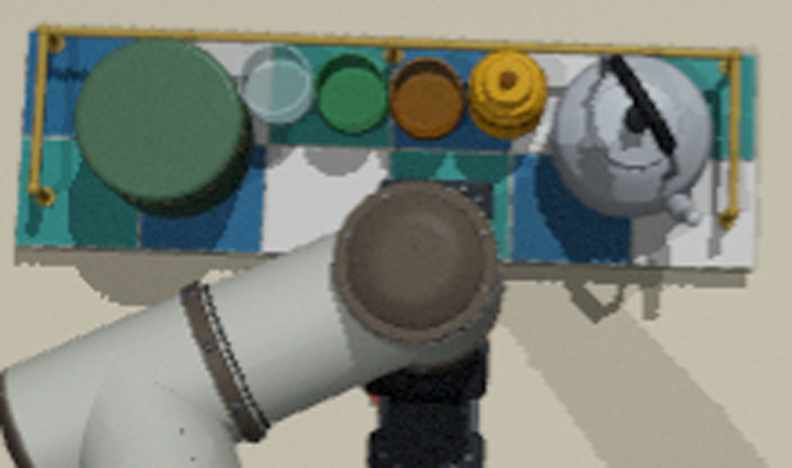

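The final pictures show the pot at the rail (scene crop (354,265)), upright and touching or nearly touching the amber cup. It is just short of the kettle, and the rest of the row is upright.

```bash
python3 - <<'E'
from workcell import env
env.close_job(); print(env.read_state()['clock'])
E
```

```text
the job is handed in; nothing more can be done
the job is handed in; nothing more can be done
```

The honey pot is back in the row between the kettle and the amber cup, close to the back rail, and I handed the job in at about 60 s. No verdict was reported, so the checks below are my own measurements.

**What I did:**
- I pushed the kettle about 37 mm toward the right-hand end of the rail.
- I pushed the three cups, and the tin with them, about 35 mm the other way. That left the kettle and amber cup axes about 0.167 m apart while the pot was still outside the row.
- I stood the pot on the front of the tiles (about 8 N change in force at touchdown) and pushed it straight back with the closed fingers.

**Last checks:**
- **Pot position:** before the final push, the pot measured about shelf x 0.038. I then pushed it about 5 mm further, which should put it at the rail. I did not measure it again, and the force never clearly showed rail contact.
- **Spacing:** the pot is about 0.104 m from the kettle (limit 0.117 m) and about 0.063 m from the amber cup (limit 0.083 m).
- **Row:** everything looks upright in the last pictures. The cups measured 0.032 to 0.049 m in shelf x, the kettle about 0.010 and the tin about 0.003. The lid and the mug did not appear to move.

**What went wrong or disagreed:**
- The first kettle push stalled, either against the handle or wedged on the rail. I finished it with the tool turned, at up to about 26 N.
- The held slide stopped at once on its force limit, so I released the pot at the front and pushed it in instead.
- The two fixed cameras differed by up to about 9 mm in the cups' shelf x, still well inside the limits.

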